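# Index the reed pan three chambers on and hold it for the press

## Task

The next unbushed hole of the reed pan is three stations on: free the dividing head by pushing the mushroom-headed lock down against its spring and, keeping it down, turning it anticlockwise (seen from above) until it comes free and springs up. Then turn the black bar knob clockwise, counting the clicks, until it sits in the third one, without running on to a fourth, and finish still gripping the knob at that stop, so that I can pull the press lever. Leave the small parts lying on the bench alone.

Things in the scene. Friction and masses are not known exactly. Their poses are not given: they have to be found in the camera images.
- dividing_head: Cast iron dividing head: fixed base 210 mm (x) by 525 mm (y -125 to +400), 28 mm high. Origin on the bench, on the bar knob's axis; z up. Reed pan (walnut, turned 1:1 by the knob, top 66 mm above the bench) at y = +190 mm; hand press 0.41 m tall over y > 215 mm. Lock at x = 0, y = -78 mm. A fixed brass detent plunger, top 62 mm up, lies beside the star wheel from x = +46 mm outward.
- knob_grip (a point): Middle of the black bar knob: bar 58 mm long, 16 mm wide, 79 to 107 mm above the bench; this point 93 mm up, on the upright axis. Its x runs along the bar and turns with it (at the start along the dividing head's x), z up. Below the bar, turning with it: neck 26 mm diameter, brass star wheel 66 mm diameter (top 57 mm up), steel index plate 172 mm diameter (top 42 mm up).
- dial (a joint): Turn of the bar knob, rad, clockwise from above positive. 0 is the home stop, where it starts; it turns no further back. A spring ball drops into the star wheel every 24 degrees (0.419 rad), so the third click is at 1.257 rad; six exist. Breaking out of a click takes 0.3 to 0.5 N m; past halfway it is drawn into the next with up to 0.2 N m. It cannot turn while the lock is down.
- lock_grip (a point): Middle of the knurled flank of the lock's mushroom head: black, 32 mm diameter, flank from 7 mm below to 5 mm above this point, domed top 12 mm above it. On the upright axis of the lock, 106 mm above the bench while locked. Below the head a stem of 12 mm diameter; the collar it slides in ends 72 mm above the bench.
- lock (a joint): Slide of the lock, m, downward positive. 0 locked (start); +0.007 pushed fully down; -0.011 sprung up and free of the index plate. The spring pushes up with about 7 N locked, 9 N fully down.
- lock_cap (a joint): Turn of the mushroom head, rad, anticlockwise from above positive. 0 locked (start), 1.05 (60 degrees) at its stop. It is a bayonet: it turns only while pushed down about 3 mm or more (lock above 0.003), and beyond about 0.85 rad it is free to spring up.
- tube_block: Bystander: wooden block 50 x 150 x 16 mm with four upright brass bushing tubes 14 mm diameter, 34 mm tall; origin under its middle.
- tweezers: Bystander: round-tipped steel tweezers, 130 mm long along x, lying flat; origin under the middle.
- action_lever: Bystander: bent nickel action lever, 95 mm long along x, 6 mm thick, lying flat; origin under the middle.
- ebony_button: Bystander: black ebony button, 18 mm diameter at the foot, 20 mm tall, standing; origin under its middle.

How it is judged (in metres and radians):
On the way, in this order (a step that is already met when the one before it is completed fails the run):
1. the mushroom lock is pushed down off its seat (value of joint lock above 0.002 m), for 0.05 s.
2. its head is turned beyond the bayonet and the lock has sprung up (value of joint lock_cap above 0.7 rad and value of joint lock below -0.007 m), for 0.1 s.
3. the knob has been turned by hand into the first click (value of joint dial above 0.3 rad and contact force between the fingers and dial above 1 N), for 0.05 s.
4. the knob has been turned by hand into the second click (value of joint dial above 0.72 rad and contact force between the fingers and dial above 1 N), for 0.05 s.
5. the knob sits in the third click (value of joint dial between 1.177 and 1.337 rad), for 0.2 s.
At the end, for the whole second after the job is handed in: The knob rests in its third click (1.257 rad from home, within 0.08 rad), the fingers still grip it (more than 3 N, the grasp point within 30 mm of the middle of the bar), and the lock is up, untouched (all of step 5 and velocity of joint dial between -0.1 and 0.1 rad/s and contact force between the fingers and dial above 3 N and value of joint lock below -0.007 m and contact force between the arm and lock below 1 N and distance between the grasp point and knob_grip below 0.03 m); the arm keeps its last pose, push and grip.
It fails at once if the knob ran on past the third click (value of joint dial above 1.5 rad).
It fails at once if a small part on the bench was disturbed (distance of any of tube_block, tweezers, action_lever, ebony_button from where it was at the start of the episode above 0.015 m).
It also fails if it takes over 54 s, if anything falls off the work surface, if the arm or the gripper's body presses on something with over 40 N, if the wrist force passes 120 N, or if a joint passes its speed limit or range.

## Robot

A 6-joint arm with a two-finger parallel gripper is mounted at the origin on the work surface. World frame = base frame: x ahead of the robot, y to its left, z up, the work surface at z = 0. Lengths are in m, angles in degrees, forces in N, time in s.
With the tool pointing down it reaches from about 0.25 to 0.725 m from the base axis. Payload 9.7 kg.
Tool frame: the origin (TCP) lies between the finger pads; the fingertips stand 19 mm ahead of it and the grasp point (between the pads) is the TCP; z points along the fingers, y is the line along which they close (so a half turn about z gives the same grasp; the last joint's range is limited). The gripper opens to 85 mm and grips with 20 to 120 N. Pads are 22 mm wide; open, the fingers measure 114 mm over their backs; the gripper's body (76 mm by 85 mm) begins 54 mm behind the grasp point. The pads swing forward as they close: fully open they stand 13 mm farther back than shut.
Start: joints at [-67.781, 4.979, 10.078, 95.1, 0, 90], TCP at [0.208, -0.509, 0.25] pointing down, gripper open.
Joint ranges: [-179.16, 179.16], [-48.56, 103.87], [-65.8, 70.77], [-126.05, 130.52], [-82.76, 87.17], [-180, 180]. Speed limits (degrees/s): [127.2, 127.2, 147.25, 180, 180, 180].

## Interface

Orientations are given as [roll, pitch, yaw] about the fixed x, y, z axes, in that order (R = Rz(yaw) Ry(pitch) Rx(roll)).
In Python, from workcell import telemetry, camera, calibration, workorder gives the robot as it stands.
- The arm moves only by the tool play_rows, never from a script. Its argument "increments" is a list of rows, each a list of 3 entries, a list of its own where there are three numbers: the shift along the tool's x, y, z in mm, then the turn, a rotation vector about the tool's x, y, z in degrees, then the closure, from 0 (fully open) to 1 (shut). In form: [[[x, y, z], [ax, ay, az], jaw], ...]. A call has 1 to 20 rows; each row is the pose to reach, as a shift and turn from the pose commanded when the call began, along the tool's axes at that moment; what a row does not reach only later rows make up. A row lasts 1/10 s, in which the tool goes at most 50 mm and 8.59 degrees, less where a joint would pass 70% of its speed; a pose out of reach is approached as far as the arm can. A call with a gripper value outside its range is refused whole. The fingers move at their own pace and stop on an object; "grip_force" is the grip in N (left out, the last holds). Time passes only in rows, so rows that repeat a pose let the fingers close. It gives the time, the measured TCP pose, the force, the opening and the grip force at its end, in the units of the state.
- telemetry.get_obs(): the state, without advancing time (a new reading comes with each control period).
- camera(name): name is "scene" or "side" or "wrist"; returns (picture, depth): 420x560x3 uint8, red, green, blue; 420x560 float32, m along the optical axis (not along the pixel's ray), 0 where there is no reading.
- calibration(name): a dict with "vertical_fov" (degrees; the focal length in pixels is half the picture's height over the tangent of half this angle, whatever the lens; pixels are square), "cx", "cy" (the principal point, pixels), "rvec" (rotation vector, rad) and "tvec" (3), from world to camera coordinates, as OpenCV has them; the wrist camera has in their place "hand_eye" (4x4, takes a point from camera to tool coordinates, whose origin is the TCP and whose axes are the flange's). Camera axes: x right, y down, z forward; pixel columns grow to the right and rows downward; lengths in m; the calibration is good to about 2 mm. The wrist camera is an equidistant fisheye: a pixel r from the principal point sees the ray r / f radians off the axis. A picture is of the moment at which its call begins: read the wrist's pose just before it. calibration takes no time and is no camera call.
- workorder.job_done(): hands the job in; it is judged then, once.
The state is a dict: "time": time; "q": joint angles; "qd": joint speeds; "joint_efforts": joint torques, N m; "ee_pos": TCP position; "tcp_rot": TCP orientation; "wrist_force": force on the tool from outside, world axes, zero at the start; "torque": the same for the moment, N m; "opening": finger opening in m; "grasp_force": force on a finger pad.
Only numpy, scipy, OpenCV 4.12 (cv2) and the standard library are available. Lean on these libraries where they do the work, as an engineer would, in place of code of your own. Each camera call takes 0.05 s, during which the arm holds its last target. There are 200 camera calls.

## Working session

There is one attempt and no reset: what is moved stays moved. The work goes in short steps, Python scripts to look and compute and a tool call to move; the robot and the scene stay as the last step left them, time stands still between calls to the robot, and variables do not carry over. Pictures are saved under pics/ and viewed, at most 10 in all, crops included, and the job is handed in when it is done.

Besides the shell and the picture viewer there is one more tool, called after ">>>" as name(argument=value, ...) on one line, values as JSON. play_rows: Moves the arm, as the interface text tells. Its arguments: {"type":"object","properties":{"increments":{"type":"array"},"grip_force":{"type":"number"}},"required":["increments"]}

```bash
mkdir -p pics; ls; cat > h.py <<'E'
import numpy as np, cv2
from workcell import telemetry, camera, calibration, workorder
from scipy.spatial.transform import Rotation as R
def fx(c): return 210/np.tan(np.radians(c["vertical_fov"])/2)
def cloud(name):
    c=calibration(name); im,d=camera(name); f=fx(c)
    v,u=np.mgrid[:420,:560]
    P=np.stack([(u-c["cx"])/f*d,(v-c["cy"])/f*d,d],-1)
    Rm=cv2.Rodrigues(np.array(c["rvec"],float))[0]
    W=(P-np.array(c["tvec"]).ravel())@Rm
    W[d==0]=np.nan
    return im,d,W
def save(n,im): cv2.imwrite("pics/"+n,im[...,::-1])
E
python3 - <<'E'
from h import *
o=telemetry.get_obs();print(o)
a,d,W=cloud("scene");b,d2,W2=cloud("side")
np.savez("s.npz",a=a,W=W,b=b,W2=W2)
save("scene.png",a);save("side.png",b)
for n in("scene","side","wrist"):print(calibration(n))
E
```

```text
pics
{'time': 0.0, 'q': array([-6.77824314e+01,  5.00940252e+00,  1.00337916e+01,  9.50997725e+01,
        2.69957386e-03,  9.00021364e+01]), 'qd': array([-0.05041471, -0.08976241, -0.07258824,  0.06978236, -0.02426793,
       -0.18560647]), 'joint_efforts': array([ 1.94723005e-03, -5.20385635e+01,  4.64802969e+01,  1.62334606e-02,
        1.57253289e-04,  2.33425021e-05]), 'ee_pos': array([ 0.20789996, -0.50896395,  0.24959341]), 'tcp_rot': array([-1.79924617e+02, -2.69676071e-03,  2.22154286e+01]), 'wrist_force': array([ 0.47313314,  0.75248141, -0.20656333]), 'torque': array([ 0.02099698, -0.02661546,  0.07309711]), 'grasp_force': 0.0, 'opening': 0.08547778750971204}
{'vertical_fov': 42.19596495423001, 'cx': 272.602645714239, 'cy': 209.75739250416228, 'rvec': array([ 1.19288813,  2.13494502, -1.08321918]), 'tvec': array([ 0.34044763, -0.18416674,  1.40259342])}
{'vertical_fov': 53.72557093323899, 'cx': 281.03169803094505, 'cy': 214.47940955102075, 'rvec': array([ 2.2985966 , -0.49709053,  0.19964594]), 'tvec': array([-0.54927604,  0.2059915 ,  0.706137  ])}
{'vertical_fov': 65.70646984690485, 'cx': 277.96841179701386, 'cy': 211.05200864829868, 'hand_eye': array([[ 1.64036797e-03, -9.64363250e-01, -2.64576703e-01,
         6.62773563e-02],
       [ 9.99998623e-01,  1.64813587e-03,  1.92624845e-04,
        -9.34458267e-04],
       [ 2.50298034e-04, -2.64576655e-01,  9.64364626e-01,
        -1.24255170e-01],
       [ 0.00000000e+00,  0.00000000e+00,  0.00000000e+00,
         1.00000000e+00]])}
```

View pics/scene.png

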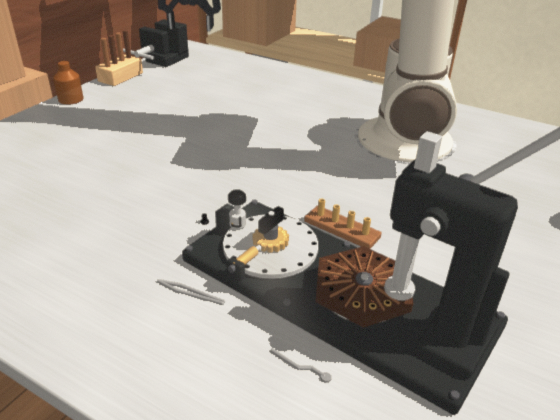

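View pics/side.png

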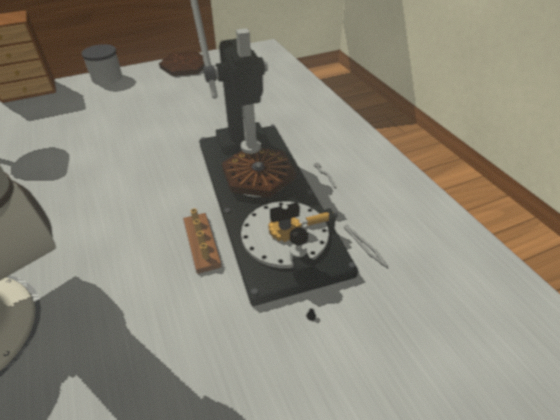

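The scene view shows the lock head at about (237,197), the bar knob at (271,220), the white index plate centred near (270,243) and the press at (440,240). In the side view the lock is at (299,236) and the knob at (285,212). The button stands beside the lock end.

```bash
python3 - <<'E'
from h import *
s=np.load("s.npz")
def blob(W,im,uv,r,z0,z1,dark=True):
    v,u=np.mgrid[:420,:560]
    m=(np.hypot(u-uv[0],v-uv[1])<r)&(W[...,2]>z0)&(W[...,2]<z1)
    if dark: m&=im.max(-1)<90
    return W[m]
for n,im,W,L,K,D in(("scene",s['a'],s['W'],(237,197),(271,218),(270,243)),("side",s['b'],s['W2'],(299,236),(285,212),(285,233))):
    p=blob(W,im,L,14,.09,.125); print(n,"lock",len(p),p.mean(0),p.min(0),p.max(0))
    p=blob(W,im,K,22,.097,.115); 
    print("knob",len(p),p.mean(0)); 
    q=p[:,:2].astype(np.float32)
    if len(q)>5: print(cv2.minAreaRect(q))
    v,u=np.mgrid[:420,:560]
    p=W[(np.hypot(u-D[0],v-D[1])<60)&(abs(W[...,2]-.042)<.005)&(im.min(-1)>110)]
    (c,sz,a)=cv2.minAreaRect(p[:,:2].astype(np.float32)); hull=cv2.convexHull(p[:,:2].astype(np.float32))[:,0]
    cc=cv2.minEnclosingCircle(hull); print("disc",len(p),cc,p[:,2].mean())
    p=W[(abs(W[...,2]-.028)<.004)&(im.max(-1)<90)]; print("base",len(p),cv2.minAreaRect(p[:,:2].astype(np.float32)))
E
```

```text
scene lock 208 [ 0.5905958  -0.11846972  0.11245449] [ 0.57560351 -0.13323646  0.10113588] [ 0.60090853 -0.10600398  0.12086309]
knob 201 [ 0.59748042 -0.04346688  0.10359072]
((0.5936824679374695, -0.04563090577721596), (0.015587974339723587, 0.056711744517087936), 84.3991928100586)
disc 3066 ((0.5911399722099304, -0.04761633649468422), 0.0885891392827034) 0.04219119984516083
base 11438 ((0.37720203399658203, -0.3082600235939026), (1.4786021709442139, 0.39416950941085815), 59.74408721923828)
side lock 277 [ 0.57971399 -0.12667301  0.11288736] [ 0.5660606  -0.13918434  0.09927304] [ 0.5996805  -0.10669899  0.12086527]
knob 220 [ 0.58824929 -0.04976202  0.10376544]
((0.5937000513076782, -0.07413934916257858), (0.056479085236787796, 0.07769855856895447), 5.99620246887207)
disc 2237 ((0.5993311405181885, -0.04687812551856041), 0.09406418353319168) 0.04166865474807952
base 6966 ((0.4249829351902008, 0.6607980728149414), (1.6426385641098022, 0.6508002281188965), 86.4498062133789)
```

>>> play_rows(increments=[[[35,-15,0],[0,0,0],0],[[71,-31,0],[0,0,0],0],[[106,-46,0],[0,0,0],0],[[142,-61,0],[0,0,0],0],[[177,-76,0],[0,0,0],0],[[213,-92,0],[0,0,0],0],[[248,-107,0],[0,0,0],0],[[283,-122,0],[0,0,0],0],[[319,-138,0],[0,0,0],0],[[354,-153,0],[0,0,0],0],[[390,-168,0],[0,0,0],0],[[425,-184,0],[0,0,0],0],[[460,-199,0],[0,0,0],0],[[496,-214,0],[0,0,0],0],[[496,-214,0],[0,0,0],0],[[496,-214,0],[0,0,0],0]])

```text
time: 1.7
ee_pos: [0.5864, -0.1228, 0.2494]
tcp_rot: [-180.0, 0.1, 22.3]
wrist_force: [-0.8, -0.5, -0.8]
opening: 0.0853
grasp_force: 0.0
```

```bash
cat >> h.py <<'E'
def wristcloud():
    o=telemetry.get_obs(); c=calibration("wrist"); im,d=camera("wrist"); f=fx(c)
    v,u=np.mgrid[:420,:560]; x=u-c["cx"];y=v-c["cy"]; r=np.hypot(x,y)+1e-9; k=np.tan(r/f)/r
    P=np.stack([x*k*d,y*k*d,d],-1); H=c["hand_eye"]
    T=P@H[:3,:3].T+H[:3,3]
    W=T@R.from_euler("xyz",o["tcp_rot"],degrees=True).as_matrix().T+o["ee_pos"]
    W[d==0]=np.nan
    return o,im,d,W
E
python3 - <<'E'
from h import *
o,im,d,W=wristcloud(); save("w1.png",im); np.savez("w1.npz",im=im,W=W)
print(o["ee_pos"],o["tcp_rot"],o["time"],o["q"])
def near(c,r,z0,z1): 
    m=(np.hypot(W[...,0]-c[0],W[...,1]-c[1])<r)&(W[...,2]>z0)&(W[...,2]<z1); return W[m]
p=near((.585,-.1235),.03,.1,.13); print(len(p),p.mean(0),cv2.minEnclosingCircle(p[:,:2].astype(np.float32)),p[:,2].max())
p=near((.593,-.0465),.045,.102,.112); print(len(p),p.mean(0),cv2.minAreaRect(p[:,:2].astype(np.float32)))
E
```

```text
[ 0.58642248 -0.12279555  0.24940373] [-1.79956308e+02  8.34814390e-02  2.23144177e+01] 1.7 [-1.18219832e+01  1.20069333e+01  1.78573293e+01  9.59440123e+01
 -1.06827612e-02  1.45863640e+02]
1227 [ 0.58330742 -0.1213702   0.11599192] ((0.5811771154403687, -0.12222950160503387), 0.0168423093855381) 0.12152546307451578
1165 [ 0.59131177 -0.04565427  0.10618196] ((0.5901302695274353, -0.04505135491490364), (0.01626601628959179, 0.05783233791589737), 84.26619720458984)
```

View pics/w1.png

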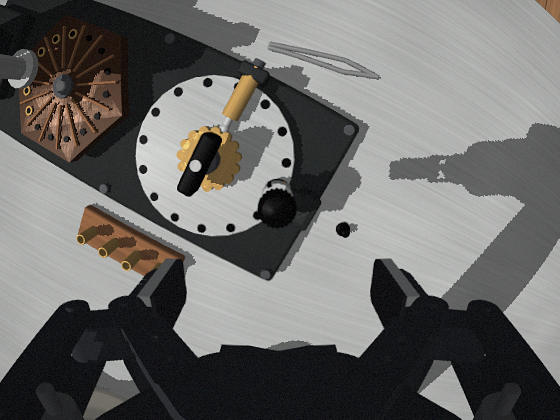

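Wrist view: lock head at (277,208), bar knob at (200,162), button at (343,229). The lock is at about (0.582, -0.1225), the knob at (0.5904, -0.0453), and the bar lies at -5.7°.

>>> play_rows(increments=[[[-4,-2,25],[0,0,0],0.4],[[-4,-2,60],[0,0,0],0.4],[[-4,-2,90],[0,0,0],0.4],[[-4,-2,115],[0,0,0],0.4],[[-4,-2,130],[0,0,0],0.4],[[-4,-2,140],[0,0,0],0.4],[[-4,-2,145],[0,0,0],0.4],[[-4,-2,145],[0,0,0],0.4],[[-4,-2,145],[0,0,0],0.7],[[-4,-2,145],[0,0,0],0.9],[[-4,-2,145],[0,0,0],0.9],[[-4,-2,145],[0,0,0],0.9],[[-4,-2,145],[0,0,0],0.9]], grip_force=60)

```text
time: 3.05
ee_pos: [0.5822, -0.1232, 0.1061]
tcp_rot: [180.0, -0.1, 22.2]
wrist_force: [-0.1, 0.4, 5.2]
opening: 0.0292
grasp_force: 59.1
```

```bash
python3 - <<'E'
from h import *
im,d,W=cloud("scene"); save("c2.png",cv2.resize(im[120:300,170:410],None,fx=3,fy=3))
o=telemetry.get_obs();print(o["ee_pos"],o["tcp_rot"],o["wrist_force"],o["opening"],o["grasp_force"],o["torque"])
E
```

```text
[ 0.58218322 -0.12315455  0.10606882] [ 1.79959168e+02 -6.70713089e-02  2.22258515e+01] [0.06911281 0.43906167 5.66235174] 0.02958111458126577 59.07223424521362 [ 0.15719258  0.02371743 -0.04302152]
```

View pics/c2.png

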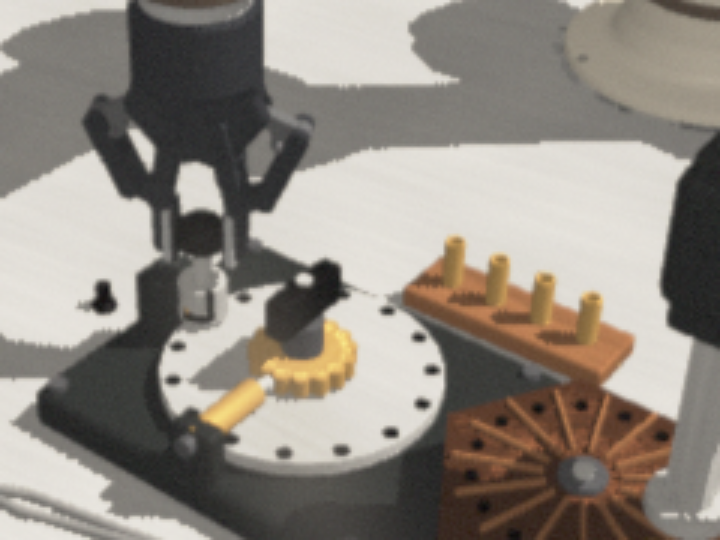

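The head is gripped squarely at crop (200,232). Now I'll push it down.

>>> play_rows(increments=[[[0,0,2],[0,0,0],0.9],[[0,0,4],[0,0,0],0.9],[[0,0,6],[0,0,0],0.9],[[0,0,7],[0,0,0],0.9],[[0,0,7],[0,0,0],0.9],[[0,0,7],[0,0,0],0.9]])

```text
time: 3.7
ee_pos: [0.5823, -0.1232, 0.0993]
tcp_rot: [180.0, -0.1, 22.2]
wrist_force: [-0.7, 0.5, 8.3]
opening: 0.0298
grasp_force: 59.3
```

>>> play_rows(increments=[[[0,0,7],[0,0,-6],0.9],[[0,0,7],[0,0,-12],0.9],[[0,0,7],[0,0,-18],0.9],[[0,0,7],[0,0,-24],0.9],[[0,0,7],[0,0,-30],0.9],[[0,0,7],[0,0,-36],0.9],[[0,0,7],[0,0,-42],0.9],[[0,0,7],[0,0,-48],0.9],[[0,0,7],[0,0,-53],0.9],[[0,0,7],[0,0,-57],0.9],[[0,0,7],[0,0,-57],0.9],[[0,0,7],[0,0,-57],0.9]])

```text
time: 4.9
ee_pos: [0.5835, -0.1232, 0.0961]
tcp_rot: [179.6, -0.0, 79.2]
wrist_force: [-6.7, 3.4, 28.7]
opening: 0.0297
grasp_force: 64.8
```

```bash
python3 - <<'E'
from h import *
o=telemetry.get_obs();print(o["ee_pos"],o["tcp_rot"],o["wrist_force"],o["opening"],o["grasp_force"],o["torque"])
E
```

```text
[ 0.58346031 -0.12319819  0.09606647] [ 1.79614068e+02 -1.96766057e-02  7.92439304e+01] [-6.70598198  3.41630297 28.66125213] 0.029674495482340486 64.8395737818646 [0.58493113 0.88284619 0.00198399]
```

Down at the stop with 29 N, turned 57°. Now let it rise.

>>> play_rows(increments=[[[0,0,-3],[0,0,0],0.9],[[0,0,-6],[0,0,0],0.9],[[0,0,-10],[0,0,0],0.9],[[0,0,-14],[0,0,0],0.9],[[0,0,-18],[0,0,0],0.9],[[0,0,-22],[0,0,0],0.9],[[0,0,-25],[0,0,0],0.9],[[0,0,-25],[0,0,0],0.9],[[0,0,-25],[0,0,0],0.9]])

```text
time: 5.8
ee_pos: [0.5821, -0.123, 0.115]
tcp_rot: [-180.0, -0.0, 79.2]
wrist_force: [7.5, 0.6, -6.2]
opening: 0.0298
grasp_force: 62.2
```

```bash
python3 - <<'E'
from h import *
o=telemetry.get_obs();print(o["ee_pos"],o["tcp_rot"],o["wrist_force"],o["opening"],o["grasp_force"],o["torque"])
E
```

```text
[ 0.58208586 -0.12302059  0.11495275] [-1.79963726e+02 -2.09465002e-02  7.92282702e+01] [ 7.47969804  0.6050426  -6.2178534 ] 0.029801093302164242 62.1989149954706 [ 0.13795989 -1.91476217 -0.00659936]
```

>>> play_rows(increments=[[[0,0,0],[0,0,0],0.3],[[0,0,0],[0,0,0],0.3],[[0,0,0],[0,0,0],0.3],[[0,0,-20],[0,0,0],0.3],[[0,0,-50],[0,0,0],0.3],[[0,0,-90],[0,0,0],0.3],[[0,0,-130],[0,0,0],0.3],[[0,0,-130],[0,0,0],0.3],[[0,0,-130],[0,0,0],0.3]])

```text
time: 6.7
ee_pos: [0.582, -0.1233, 0.2471]
tcp_rot: [179.9, 0.0, 79.2]
wrist_force: [0.4, 0.2, -0.8]
opening: 0.0596
grasp_force: 0.0
```

```bash
python3 - <<'E'
from h import *
o,im,d,W=wristcloud(); save("w2.png",im)
print(o["ee_pos"],o["tcp_rot"],o["time"],o["q"])
def near(c,r,z0,z1): 
    m=(np.hypot(W[...,0]-c[0],W[...,1]-c[1])<r)&(W[...,2]>z0)&(W[...,2]<z1); return W[m]
p=near((.582,-.1225),.03,.1,.15); print(len(p),p.mean(0),cv2.minEnclosingCircle(p[:,:2].astype(np.float32)),p[:,2].max())
p=near((.5904,-.0453),.045,.102,.112); print(len(p),p.mean(0),cv2.minAreaRect(p[:,:2].astype(np.float32)))
E
```

```text
[ 0.58198737 -0.12328953  0.24714551] [1.79913596e+02 1.06967855e-02 7.92145010e+01] 6.7 [-1.19568460e+01  1.11541921e+01  1.66119836e+01  9.53711865e+01
 -8.92822277e-03  8.88286381e+01]
1351 [ 0.58164414 -0.12035032  0.12630536] ((0.5811341404914856, -0.12246224284172058), 0.016780903562903404) 0.13186498739625319
1324 [ 0.58994321 -0.04483493  0.10612953] ((0.5897336602210999, -0.044698894023895264), (0.016042891889810562, 0.057446759194135666), 83.94129943847656)
```

View pics/w2.png

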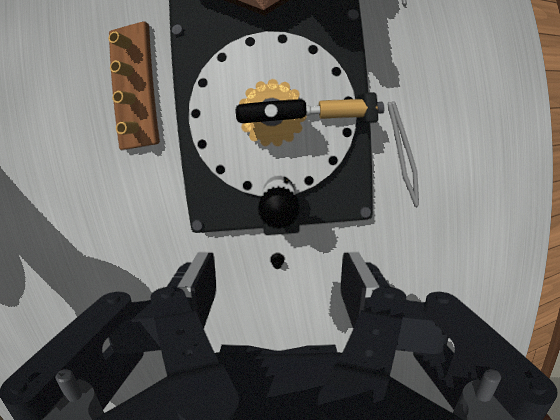

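The head is up by 10 mm: lock (279,208) in the picture, knob (271,110) still at home. Now over to the knob with a -95° turn.

>>> play_rows(increments=[[[7,0,0],[0,0,-8],0.5],[[14,-1,0],[0,0,-16],0.5],[[21,-2,0],[0,0,-24],0.5],[[28,-2,0],[0,0,-32],0.5],[[35,-3,0],[0,0,-40],0.5],[[42,-3,0],[0,0,-48],0.5],[[49,-4,0],[0,0,-56],0.5],[[56,-5,0],[0,0,-64],0.5],[[63,-6,0],[0,0,-72],0.5],[[70,-6,0],[0,0,-80],0.5],[[78,-7,0],[0,0,-88],0.5],[[78,-7,0],[0,0,-95],0.5],[[78,-7,0],[0,0,-95],0.5],[[78,-7,0],[0,0,-95],0.5]])

```text
time: 8.15
ee_pos: [0.5891, -0.0453, 0.2451]
tcp_rot: [-180.0, -0.1, 174.0]
wrist_force: [0.8, -0.2, -0.5]
opening: 0.0426
grasp_force: 0.0
```

>>> play_rows(increments=[[[-1,0,30],[0,0,0],0.5],[[-1,0,65],[0,0,0],0.5],[[-1,0,95],[0,0,0],0.5],[[-1,0,120],[0,0,0],0.5],[[-1,0,135],[0,0,0],0.5],[[-1,0,145],[0,0,0],0.5],[[-1,0,150],[0,0,0],0.5],[[-1,0,150],[0,0,0],0.5],[[-1,0,150],[0,0,0],0.5],[[-1,0,150],[0,0,0],1],[[-1,0,150],[0,0,0],1],[[-1,0,150],[0,0,0],1],[[-1,0,150],[0,0,0],1],[[-1,0,150],[0,0,0],1]], grip_force=60)

```text
time: 9.55
ee_pos: [0.5913, -0.0455, 0.0984]
tcp_rot: [-180.0, 0.2, 174.2]
wrist_force: [-0.3, 0.2, 9.0]
opening: 0.0146
grasp_force: 63.6
```

```bash
cat > st.py <<'E'
from h import *
o=telemetry.get_obs()
for k in("ee_pos","tcp_rot","wrist_force","torque","opening","grasp_force"):print(k,np.round(o[k],4))
E
python3 st.py
```

```text
ee_pos [ 0.5913 -0.0455  0.0984]
tcp_rot [-179.995     0.1831  174.2025]
wrist_force [-0.3369  0.1685  8.9539]
torque [-0.0719  0.2327 -0.0733]
opening 0.0146
grasp_force 63.6479
```

>>> play_rows(increments=[[[0,0,0],[0,0,4],1],[[0,0,0],[0,0,8],1],[[0,0,0],[0,0,12],1],[[0,0,0],[0,0,16],1],[[0,0,0],[0,0,20],1],[[0,0,0],[0,0,24],1],[[0,0,0],[0,0,24],1],[[0,0,0],[0,0,24],1]])

```text
time: 10.35
ee_pos: [0.5913, -0.0456, 0.0985]
tcp_rot: [180.0, 0.2, 150.2]
wrist_force: [-0.8, -1.2, 7.9]
opening: 0.0153
grasp_force: 62.9
```

```bash
python3 st.py
```

```text
ee_pos [ 0.5913 -0.0456  0.0985]
tcp_rot [1.799506e+02 1.799000e-01 1.501883e+02]
wrist_force [-0.772  -1.1731  7.9353]
torque [-0.3248  0.3579 -0.0852]
opening 0.0153
grasp_force 62.929
```

>>> play_rows(increments=[[[0,0,0],[0,0,4],1],[[0,0,0],[0,0,8],1],[[0,0,0],[0,0,12],1],[[0,0,0],[0,0,16],1],[[0,0,0],[0,0,20],1],[[0,0,0],[0,0,24],1],[[0,0,0],[0,0,24],1],[[0,0,0],[0,0,24],1]])

```text
time: 11.15
ee_pos: [0.5912, -0.0458, 0.0984]
tcp_rot: [179.9, 0.1, 126.2]
wrist_force: [-1.7, -2.0, 9.0]
opening: 0.0153
grasp_force: 62.7
```

```bash
python3 - <<'E'
from st import *
im,d,W=cloud("scene"); save("c3.png",cv2.resize(im[120:300,170:410],None,fx=3,fy=3))
E
```

```text
ee_pos [ 0.5912 -0.0458  0.0984]
tcp_rot [1.799043e+02 1.458000e-01 1.261778e+02]
wrist_force [-1.6797 -2.0171  8.967 ]
torque [-0.4503  0.5087 -0.1136]
opening 0.0153
grasp_force 62.7138
```

View pics/c3.png

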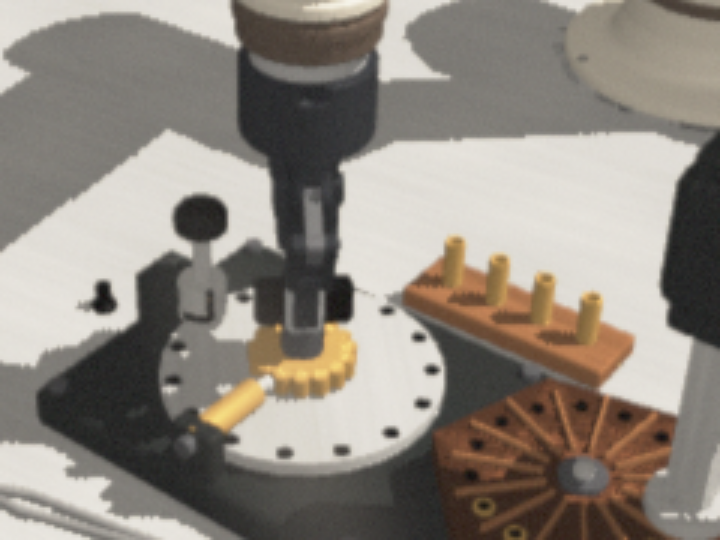

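The lock stands up at crop (200,217). The bar, gripped at (303,300), has turned with the hand, and the reed pan has turned too. One more click.

>>> play_rows(increments=[[[0,0,0],[0,0,4],1],[[0,0,0],[0,0,8],1],[[0,0,0],[0,0,12],1],[[0,0,0],[0,0,16],1],[[0,0,0],[0,0,20],1],[[0,0,0],[0,0,24],1],[[0,0,0],[0,0,24],1],[[0,0,0],[0,0,24],1],[[0,0,0],[0,0,24],1],[[0,0,0],[0,0,24],1]])

```text
time: 12.2
ee_pos: [0.591, -0.0458, 0.0984]
tcp_rot: [179.9, 0.1, 102.2]
wrist_force: [-2.5, -2.9, 9.6]
opening: 0.0149
grasp_force: 62.6
```

```bash
python3 - <<'E'
from st import *
# bar angle from both fixed views: dark points at bar height, outside the fingers' thickness
for n in("scene","side"):
    im,d,W=cloud(n)
    save("f_%s.png"%n,cv2.resize(im[120:300,170:410],None,fx=3,fy=3))
    m=(np.hypot(W[...,0]-.5905,W[...,1]+.045)<.036)&(W[...,2]>.102)&(W[...,2]<.109)
    p=W[m]; print(n,len(p), cv2.minAreaRect(p[:,:2].astype(np.float32)) if len(p)>5 else 0)
E
```

```text
ee_pos [ 0.591  -0.0458  0.0984]
tcp_rot [1.798749e+02 9.680000e-02 1.021820e+02]
wrist_force [-2.4648 -2.9209  9.5872]
torque [-0.5659  0.7083 -0.0866]
opening 0.0149
grasp_force 62.5719
scene 136 ((0.5965828895568848, -0.042581722140312195), (0.03152616694569588, 0.05445017293095589), 38.1508903503418)
side 149 ((0.5923193693161011, -0.049596451222896576), (0.03564741462469101, 0.04214206337928772), 46.27470397949219)
```

View pics/f_scene.png

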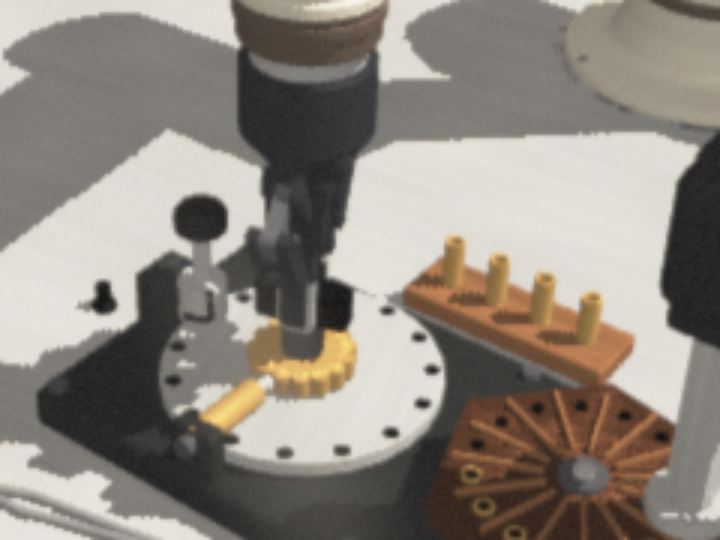

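View pics/f_side.png

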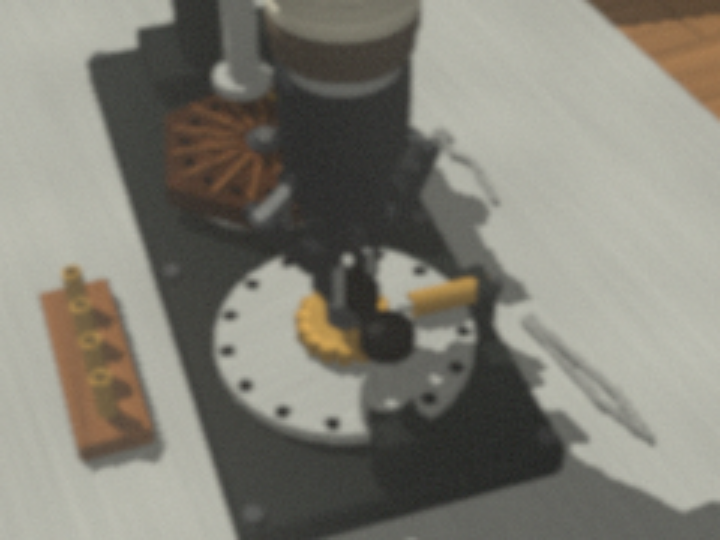

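The bar sits flat between the pads (scene crop (300,300)), turned 72.0° with the hand. The residual torque is what it was at home, the pan has moved one hole further and the lock is up. Handing in.

```bash
python3 -c "
from h import *
print(workorder.job_done())"
```

```text
the job is handed in; nothing more can be done
None
```

The lock is released and standing up, the gripper turned the knob 72° clockwise to the third click and still grips it there, and the arm stayed clear of the small parts; I handed the job in at about 12 s, but it returned no verdict.

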